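Counter-hold the hidden bolt head of a slotted bracket

TASK

The rest arm on the slotted bracket has sagged on its bolt. Reach down into the gap behind the bracket's front plate, grip the hidden hexagonal bolt head, slide the bolt to the left end of its slot and turn it until the rest arm is level; finish while still gripping the head, holding it from turning back, so that a colleague can tighten the nut. Handle the bolt by its head only: do not touch the rest arm with the robot, and leave the objects around where they are.

Things in the scene. Friction and masses are not known exactly. Their poses are not given: they have to be found in the camera images.
- bracket: Aluminium channel bracket fixed to the bench, open at top and both ends, 124 (x) x 150 (y) x 114 mm. Origin: centre of its underside; x away from the robot, y left, z up; turned up to 0.35 rad. Front plate x -32..-26 mm, top z 114, with a 14 mm high slot at z 100, y -29.5..+29.5. Back plate x 26..32, top z 106. Gap between: 52 mm wide, floor z 8, two low webs to z 37.
- bolt_head: Steel hexagonal bolt head in the gap behind the front plate: 24 mm across flats, 16 mm long. Origin: its middle, on the bolt axis (along bracket x, 100 mm above the bench), at bracket x -3 mm. A round 20 mm spacer lies between plate and head. Flats at its own y +12 and -12 mm: upright when the arm is level; while it sags they lean, upper side to the left, by the sag angle.
- rest_arm: Dark steel bar 22 mm wide, 6 mm thick, in front of the front plate, clamped on the bolt under the backing nut (19 mm across flats); turns and slides with the bolt head. Points left (bracket +y) when level and ends in a bent foot with rubber pad 105 mm from the bolt axis. Origin on the bolt axis, y along the bar. About 150 g.
- bolt_slide (a joint): Position of the bolt along the slot, m: 0 at the right end, 0.045 at the left end stop; the bolt axis lies at bracket y = value - 22.5 mm. Starts between 0 and 0.02; friction of about 2 N keeps it in place.
- bolt_turn (a joint): Turn of bolt, head and rest arm about the bolt axis, rad: 0 = arm level, negative = arm tip sagging; positive turn is about bracket +x. Starts at rest at about -0.55 to -0.67, where a weak spring balances the weight. Free from -0.9 to +0.5: level is no stop, and when let go it sinks back. Holding it level takes about 0.08 N m.
- timer: bystander: white countdown timer, 30x62x58 mm, standing behind the bracket; origin under its centre
- bottle: bystander: brown round reagent bottle with black cap, 58 mm wide, 114 mm high, behind the bracket ; origin under its centre
- sample_block: bystander: small white specimen block, 28x41x14 mm, on the bench to the right of the bracket; origin under its centre
- spanner: bystander: open-ended steel spanner, 150 mm long, lying on the bench to the left of the bracket; origin under its middle

How it is judged:
On the way:
1. the bolt is at the left end of its slot, gripped by the head (value of joint bolt_slide above 0.042 m and contact force between the fingers and bolt_head above 3 N), for 0.2 s.
At the end, for the whole second after the job is handed in: The fingers grip the bolt head (contact force over 3 N), the bolt is within 3 mm of the left end of its slot, the rest arm is level within 0.08 rad (about 4.5 degrees) and still, and nothing else touches the rest arm (all of step 1 and value of joint bolt_turn between -0.08 and 0.08 rad and velocity of joint bolt_turn between -0.05 and 0.05 rad/s and contact force between anything else and rest_arm below 0.5 N); the arm keeps its last pose, push and grip.
It fails at once if the robot touches the rest arm (contact force between any of the fingers, the arm and rest_arm above 1 N).
It fails at once if a bystander is moved by more than 20 mm (distance of any of timer, bottle, sample_block, spanner from where it was at the start of the episode above 0.02 m).
It also fails if it takes over 29 s, if anything falls off the work surface, if the arm or the gripper's body presses on something with over 40 N, if the wrist force passes 120 N, or if a joint passes its speed limit or range.

ROBOT

A 7-joint arm with a two-finger parallel gripper is mounted at the origin on a cart in front of the work surface, level with it; the furniture and walls round the work are solid. World frame = base frame: x ahead of the robot, y to its left, z up, the work surface at z = 0. Lengths are in m, angles in rad, forces in N, time in s.
With the tool pointing down it reaches from about 0.4 to 0.85 m from the base axis. Payload 10.4 kg.
Tool frame: the origin (TCP) lies at the very end of the fingers, on their centre line; the grasp point (between the pads) lies 19 mm behind it; x points along the fingers, z is the direction in which the jaws open and shut, and the axes are right-handed (so a half turn about x gives the same grasp; the last joint's range is limited). The gripper opens to 85 mm and grips with 20 to 120 N. Pads are 22 mm wide; open, the fingers measure 114 mm over their backs; the gripper's body (76 mm by 85 mm) begins 54 mm behind the grasp point. The pads swing forward as they close: fully open they stand 13 mm farther back than shut.
Start: joints at [-0.023, 0.332, -0.065, 1.46, 0.022, 1.35, -0.088], TCP at [0.625, 0, 0.231] pointing down, gripper open.
Joint ranges: [-2.6, 2.6], [-0.5, 2.12], [-1.47, 1.34], [0.16, 2.42], [-1.27, 4.41], [0.06, 2.06], [-2.6, 2.6]. Speed limits (rad/s): [2.22, 2.22, 2.79, 2.79, 3.14, 3.14, 3.14].

INTERFACE

Orientations are given as a unit quaternion [x, y, z, w].
In Python, from workcell import telemetry, viewer, manip, spot_in, mark_of gives the robot as it stands. The module is installed in compiled form; this text tells all that it offers.
- The arm moves only by the shell command python3 -m crank 'ROWS' [FORCE]. ROWS is JSON, a list of rows, each a list of 3 entries, a list of its own where there are three numbers: the closure, from 0 (fully open) to 1 (shut), then the shift along the world's x, y, z in cm, then the turn, a rotation vector about the world's x, y, z in rad. A call has 1 to 12 rows; each row shifts and turns the commanded pose from where the row before left it; what a row does not reach is not made up. A row lasts 1/12 s, in which the tool goes at most 41.7 mm and 7.16 degrees, less where a joint would pass 70% of its speed; a pose out of reach is approached as far as the arm can. A call with a gripper value outside its range is refused whole. The fingers move at their own pace and stop on an object; FORCE is the grip in N (left out, the last holds). Time passes only in rows, so rows that do not move let the fingers close. It gives the time, the measured TCP pose, the force and the opening at its end, in the units of the state.
- telemetry.get_obs(): the state, without advancing time (a new reading comes with each control period).
- viewer.camera(name): name is "scene" or "side" or "wrist"; returns a dict with "frame" (400x640x3 uint8, red, green, blue), "intrinsics" (3x3 intrinsics, pixels), "cam_to_world" (4x4, takes a point from camera to world coordinates). Camera axes: x right, y up, looking along -z (the intrinsics and any distortion apply to the point x, -y, -z); pixel columns grow to the right and rows downward; lengths in m; the calibration is good to about 2 mm. A picture is of the moment at which its call begins. There is no depth.
- manip.hand_in(): hands the job in, once; it reports no verdict.
Trained networks look in a picture, given as the dict that the camera call returned (one of the last four; its "shot" number tells which), for a name from the list of things; names that differ only in an ending like _2 or _b are one class to them, and where a whole thing is asked for, a point or a joint stands for the part that bears it (a point fixed in the world has none). Each returns a list of dicts, best first, with "conf" (0 to 1); they miss things now and then, are a little off and sometimes report something else, mostly with a low value. They report only what shows in the picture. A call takes as long as a camera call.
- spot_in(thing, picture): "location" ([x, y, z] in m, in the coordinates of the camera as it stood for that picture, good to about 4 mm: the middle of the surface that is visible of it).
- mark_of(thing, picture): "location" ([x, y, z] in m, in the coordinates of the camera as it stood for that picture, good to about 4 mm: a listed point, or the origin of a listed thing).
The state is a dict: "clock": time; "joint_pos": joint angles; "joint_velocities": joint speeds; "tau": joint torques, N m; "position": TCP position; "ee_rot": TCP orientation; "ft_force": force on the tool from outside, world axes, zero at the start; "torque": the same for the moment, N m; "grip_width": opening from 0.0 (shut) to 1.0 (fully open).
Only numpy, scipy, OpenCV 4.12 (cv2) and the standard library are available. Lean on these libraries where they do the work, as an engineer would, in place of code of your own. Each camera call takes 0.05 s, during which the arm holds its last target. There are 200 camera calls.

## Working session

There is one attempt and no reset: what is moved stays moved. The work goes in short steps, Python scripts to look and compute and a shell command to move; the robot and the scene stay as the last step left them, time stands still between calls to the robot, and variables do not carry over. Pictures are saved under pics/ and viewed, about 8 in all and at most 12, crops included, and the job is handed in when it is done.

```bash
mkdir -p pics; cat > h.py <<'E'
from workcell import telemetry, viewer, manip, spot_in, mark_of
import numpy as np, cv2
from scipy.spatial.transform import Rotation as R
def w(pic,p):
    T=np.array(pic["cam_to_world"]); return T[:3,:3]@np.array(p)+T[:3,3]
def save(pic,n): cv2.imwrite(f"pics/{n}.png",np.array(pic["frame"])[:,:,::-1])
def px(pic,P):
    T=np.array(pic["cam_to_world"]);p=T[:3,:3].T@(np.array(P)-T[:3,3]);q=np.array(pic["intrinsics"])@np.array([p[0],-p[1],-p[2]]);return q[:2]/q[2]
def look(names,cams=("scene","side","wrist"),fn=mark_of):
    out={}
    for c in cams:
        pic=viewer.camera(c); out[c]=pic
        for n in names:
            for d in fn(n,pic)[:2]: print(c,n,round(d["conf"],2),np.round(w(pic,d["location"])*1000,1))
    return out
E
python3 - <<'E'
from h import *
o=telemetry.get_obs();print(o["clock"],o["position"],o["ee_rot"],o["grip_width"])
P=look(["bracket","bolt_head","rest_arm","bottle","timer"])
for c in P: save(P[c],c+"0")
im=np.vstack([cv2.imread("pics/%s0.png"%c) for c in ("scene","side")]);cv2.imwrite("pics/a.png",cv2.resize(im,(480,600)))
print(telemetry.get_obs()["clock"])
E
```

```text
0.0 [ 6.24603433e-01 -4.99640522e-05  2.30495349e-01] [-3.22873330e-05  7.07623305e-01 -4.82399317e-05  7.06589877e-01] 0.9986089698228795
scene bracket 0.69 [559.1 171.7  -5.1]
scene bolt_head 0.43 [562.4 158.2  96.2]
scene rest_arm 0.75 [559.4 160.3  97. ]
scene bottle 0.63 [734.4 325.8  -2.2]
scene bottle 0.62 [556.2 156.9  94.3]
scene timer 0.61 [748.  171.4   2.1]
side bracket 0.86 [553.5 174.1   1.7]
side bolt_head 0.63 [555.3 159.8 102. ]
side rest_arm 0.72 [558.2 162.3 100.9]
side bottle 0.67 [730.6 330.6   2.5]
side timer 0.67 [747.2 175.9  -2.4]
wrist bracket 0.81 [560.  171.9   4.6]
wrist rest_arm 0.69 [444.1 -64.7  -1. ]
wrist timer 0.74 [755.2 173.9   1.8]
0.9
```

View pics/scene0.png

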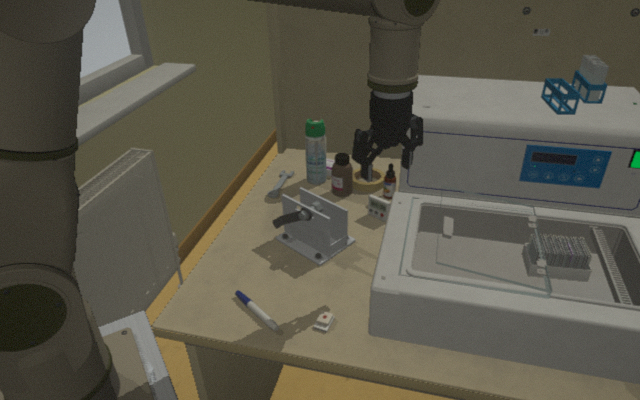

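View pics/wrist0.png

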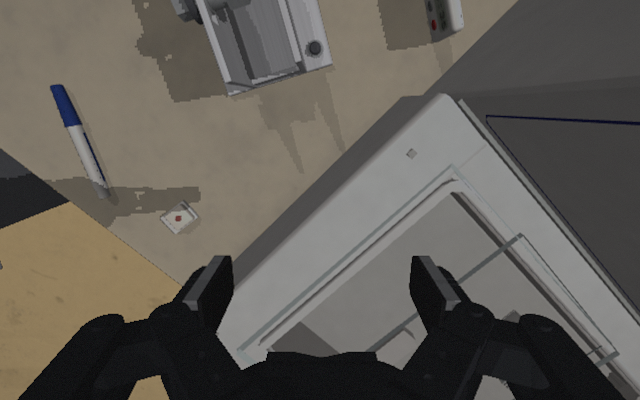

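The scene picture shows the bracket at about (315,230), with the dark arm sagging to its left. In the wrist picture (image up is +y), the bracket is at the top, around (260,40), with a clearly positive yaw of about 0.2 rad. Next I'll get the wrist camera offset and a first yaw estimate.

```bash
python3 - <<'E'
from h import *
pic=viewer.camera("wrist");T=np.array(pic["cam_to_world"]);print(T.round(3));print(np.array(pic["intrinsics"]).round(1))
o=telemetry.get_obs();print(o["clock"],o["joint_pos"])
s=viewer.camera("side");T=np.array(s["cam_to_world"]);print(T.round(3))
im=np.array(s["frame"]);u,v=px(s,[.557,.172,.08]).astype(int);print(u,v)
c=im[max(0,v-75):v+75,max(0,u-100):u+100];cv2.imwrite("pics/sc.png",cv2.resize(c,(800,600),interpolation=2)[:,:,::-1])
E
```

```text
[[ 1.     0.    -0.001  0.626]
 [ 0.     0.952  0.305  0.078]
 [ 0.001 -0.305  0.952  0.375]
 [ 0.     0.     0.     1.   ]]
[[305.    0.  321.2]
 [  0.  305.  199.1]
 [  0.    0.    1. ]]
0.95 [-0.0226018   0.33218472 -0.06468295  1.46011441  0.02161357  1.34989948
 -0.08850013]
[[ 0.927  0.194 -0.32   0.204]
 [-0.374  0.47  -0.799 -0.75 ]
 [-0.005  0.861  0.509  0.679]
 [ 0.     0.     0.     1.   ]]
313 212
```

View pics/sc.png

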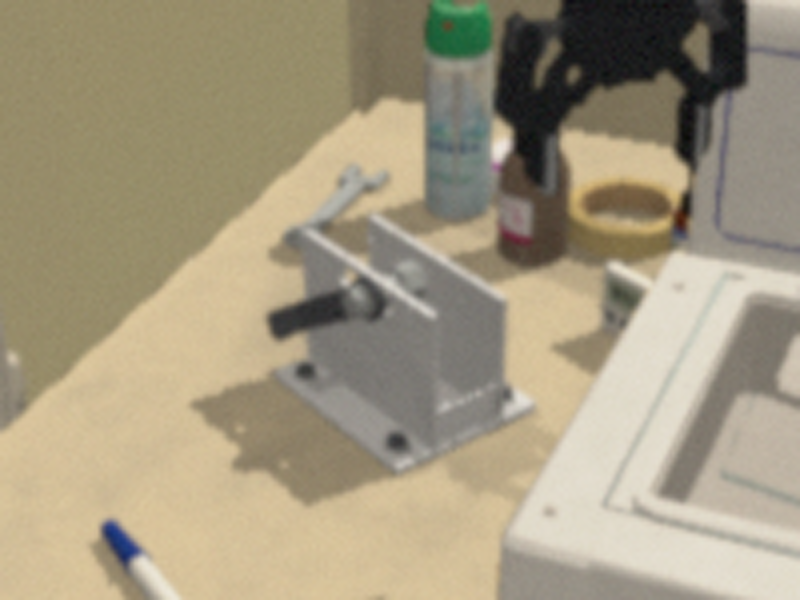

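The side crop shows the bracket, the sagging bar and nut (crop pixel 365,298), and the head just visible above the front plate (410,272). I'll move over it and turn the jaws onto bracket y, with the camera on the far side.

```bash
python3 -m crank '[[0.35,[-0.6,1.5,-0.1],[0,0,-0.12]],[0.35,[-0.6,1.5,-0.1],[0,0,-0.12]],[0.35,[-0.6,1.5,-0.1],[0,0,-0.12]],[0.35,[-0.6,1.5,-0.1],[0,0,-0.12]],[0.35,[-0.6,1.5,-0.1],[0,0,-0.12]],[0.35,[-0.6,1.5,-0.1],[0,0,-0.12]],[0.35,[-0.6,1.5,-0.1],[0,0,-0.12]],[0.35,[-0.6,1.5,-0.1],[0,0,-0.12]],[0.35,[-0.6,1.5,-0.1],[0,0,-0.12]],[0.35,[-0.6,1.5,-0.1],[0,0,-0.12]],[0.35,[-0.6,1.5,-0.1],[0,0,-0.12]],[0.35,[0,0,0],[0,0,0]]]' 30
python3 - <<'E'
from h import *
P=look(["bracket","bolt_head"],("wrist",))
save(P["wrist"],"w1");o=telemetry.get_obs();print(o["clock"],o["position"],o["joint_pos"])
E
```

```text
clock: 2.0
position: [0.5575, 0.1689, 0.2202]
ee_rot: [0.435, 0.558, -0.434, 0.557]
ft_force: [-0.2, 0.5, -0.2]
grip_width: 0.65
wrist bracket 0.93 [558.9 172.1   3. ]
wrist bolt_head 0.97 [556.3 159.9  97.1]
2.15 [0.55929593 0.16432182 0.2203973 ] [-0.35565892  0.24491824 -0.01051127  1.59405874  0.00328997  1.30256628
 -1.68365026]
```

View pics/w1.png

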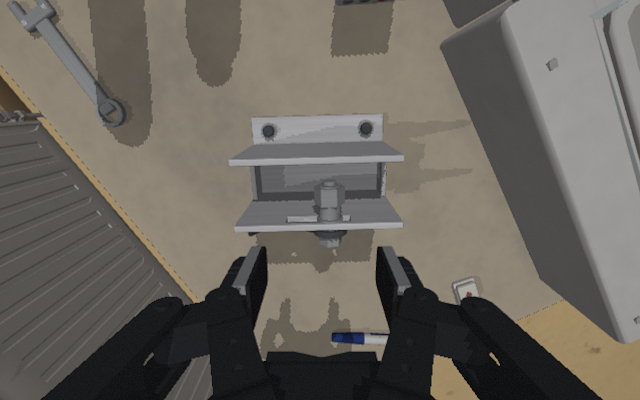

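The wrist view shows the head in the gap at (329,195), with the front plate's top edge from (235,231) to (402,229) and the back plate's from (230,163) to (403,158). I'll refine the yaw and position from those edges.

```bash
python3 - <<'E'
from h import *
pic=viewer.camera("wrist");T=np.array(pic["cam_to_world"]);K=np.array(pic["intrinsics"])
def bp(u,v,z):
    r=np.linalg.inv(K)@[u,v,1];d=T[:3,:3]@[r[0],-r[1],-r[2]];return T[:3,3]+d*(z-T[2,3])/d[2]
g=cv2.cvtColor(np.array(pic["frame"]),cv2.COLOR_RGB2GRAY).astype(float)
save(pic,"w2")
o=telemetry.get_obs();print(o["clock"],o["position"],R.from_quat(o["ee_rot"]).as_matrix().round(3).tolist())
for nm,z,r0,r1 in (("front",.114,222,242),("back",.106,154,174)):
    U=np.r_[245:300,355:395];gy=np.gradient(cv2.GaussianBlur(g,(0,0),1),axis=0)
    for s in (1,-1):
        sub=np.clip(s*gy[r0:r1,U],0,None);k=sub.argmax(0)
        V=[]
        for j in range(len(U)):
            a=np.arange(max(0,k[j]-2),min(r1-r0,k[j]+3));V.append((sub[a,j]*a).sum()/sub[a,j].sum()+r0)
        V=np.array(V);p=np.polyfit(U,V,1);m=abs(V-np.polyval(p,U))<1;p=np.polyfit(U[m],V[m],1)
        A,B=bp(240,np.polyval(p,240),z),bp(395,np.polyval(p,395),z);d=A-B
        print(nm,s,m.sum(),p.round(4),"yaw",np.arctan2(-d[0],d[1]).round(4),"mid",((A+B)/2).round(4))
c=cv2.resize(g[145:245,220:420].astype(np.uint8),(800,400),interpolation=2);cv2.imwrite("pics/w2c.png",c)
E
```

```text
2.2 [0.55949442 0.16385894 0.22043269] [[0.0, 0.968, 0.25], [-0.001, 0.25, -0.968], [-1.0, 0.0, 0.001]]
front 1 56 [-2.180000e-02  2.313066e+02] yaw 0.2773 mid [0.5347 0.1613 0.114 ]
front -1 95 [-2.330000e-02  2.373109e+02] yaw 0.2791 mid [0.5296 0.16   0.114 ]
back 1 95 [-2.210000e-02  1.644181e+02] yaw 0.2762 mid [0.591  0.1757 0.106 ]
back -1 95 [-2.510000e-02  1.715283e+02] yaw 0.2795 mid [0.5859 0.1744 0.106 ]
```

View pics/w2c.png

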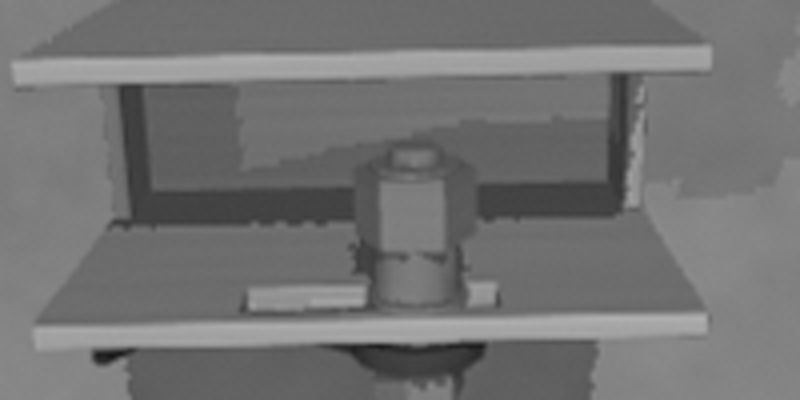

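The yaw is 0.278 and the head is at about (0.5593, 0.1607, 0.100). The facet pattern fits a sag of about -0.6. I'll tilt the tool to match and go to a pre-grasp pose.

```bash
python3 -m crank '[[0.35,[0,0.4,0],[0,0,0.025]],[0.35,[-0.2,0.6,-1.2],[-0.1154,-0.033,0]],[0.35,[-0.2,0.6,-1.2],[-0.1154,-0.033,0]],[0.35,[-0.2,0.6,-1.2],[-0.1154,-0.033,0]],[0.35,[-0.2,0.6,-1.2],[-0.1154,-0.033,0]],[0.35,[-0.2,0.6,-1.2],[-0.1154,-0.033,0]],[0.35,[0,0,0],[0,0,0]],[0.35,[0,0,0],[0,0,0]]]'
cat > st.py <<'E'
from h import *
def st(hd=(.5593,.1607,.100),psi=.278):
    o=telemetry.get_obs();M=R.from_quat(o["ee_rot"]).as_matrix();B=R.from_euler("z",psi).as_matrix()
    L=B.T@M;print("t",round(o["clock"],2),"tcp",np.round(o["position"],4),"grip",round(o["grip_width"],3),"F(br)",(B.T@np.array(o["ft_force"])).round(1),"T(br)",(B.T@np.array(o["torque"])).round(2))
    e=np.array(o["position"])-hd;print("tcp-head in bracket mm",(B.T@e*1000).round(1),"in tool mm",(M.T@e*1000).round(1),"tilt",np.arctan2(L[1,0],-L[2,0]).round(3),"tool x",L[:,0].round(3),"tool z",L[:,2].round(3))
if __name__=="__main__": st()
E
python3 - <<'E'
from st import *
P=look(["bracket","bolt_head"],("wrist",));st();save(P["wrist"],"w3");print(px(P["wrist"],(.5593,.1607,.1)))
E
```

```text
clock: 2.87
position: [0.5477, 0.2008, 0.158]
ee_rot: [0.279, 0.374, -0.532, 0.707]
ft_force: [-0.1, -0.2, -0.4]
grip_width: 0.654
wrist bracket 0.63 [560.2 171.4   1.9]
wrist bolt_head 0.93 [559.9 162.2  99.8]
t 3.02 tcp [0.5501 0.1975 0.1614] grip 0.651 F(br) [ 0.1 -0.5  0.5] T(br) [0.55 0.   0.08]
tcp-head in bracket mm [ 1.3 37.9 61.4] in tool mm [-72.1   1.3   3.3] tilt -0.599 tool x [ 0.    -0.564 -0.826] tool z [-0.005 -0.826  0.564]
[322.62244732 211.69440963]
```

View pics/w3.png

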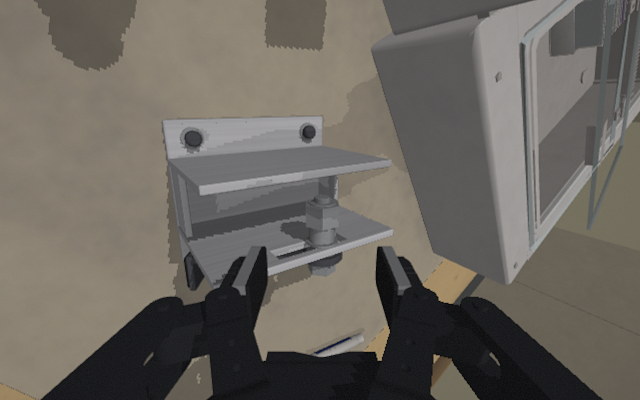

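The head at (322,215) sits midway between the pads (266 and 376) and on its predicted pixel. I'll go down along the tool axis in two stages.

```bash
python3 -m crank '[[0.35,[0.2,-0.78,-1.24],[0,0,0]],[0.35,[0.2,-0.78,-1.24],[0,0,0]],[0.35,[0.2,-0.78,-1.24],[0,0,0]],[0.35,[0.2,-0.78,-1.24],[0,0,0]],[0.35,[0,0,0],[0,0,0]],[0.35,[0,0,0],[0,0,0]],[0.35,[0,0,0],[0,0,0]],[0.35,[0,0,0],[0,0,0]]]'
python3 - <<'E'
from st import *
P=look(["bolt_head"],("wrist",));st();save(P["wrist"],"w4")
E
```

```text
clock: 3.68
position: [0.5576, 0.1685, 0.112]
ee_rot: [0.283, 0.372, -0.533, 0.706]
ft_force: [0.0, 0.1, -0.2]
grip_width: 0.647
wrist bolt_head 0.79 [559.8 158.9  97.2]
t 3.78 tcp [0.5573 0.1685 0.1116] grip 0.65 F(br) [ 0.5  0.7 -0.6] T(br) [ 0.65 -0.06  0.03]
tcp-head in bracket mm [ 0.3  8.1 11.6] in tool mm [-14.1   0.3  -0.1] tilt -0.599 tool x [ 0.002 -0.564 -0.826] tool z [-0.003 -0.826  0.564]
```

View pics/w4.png

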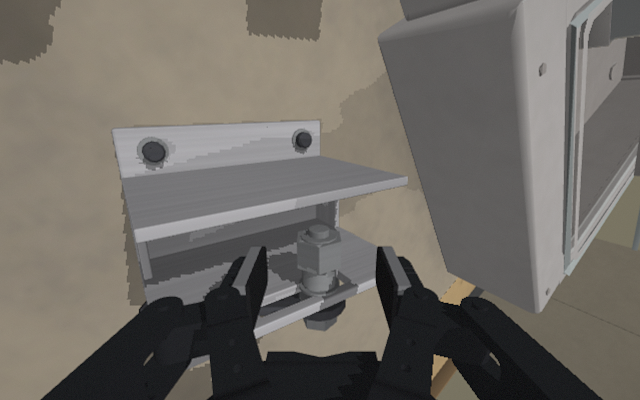

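The head sits between the pads and is parallel to them. I'll go down the last 31 mm and close.

```bash
python3 -m crank '[[0.35,[0.16,-0.56,-0.85],[0,0,0]],[0.35,[0.16,-0.56,-0.85],[0,0,0]],[0.35,[0.16,-0.56,-0.85],[0,0,0]],[0.35,[0,0,0],[0,0,0]],[0.35,[0,0,0],[0,0,0]],[0.35,[0,0,0],[0,0,0]]]' 45; python3 st.py
python3 -m crank '[[1,[0,0,0],[0,0,0]],[1,[0,0,0],[0,0,0]],[1,[0,0,0],[0,0,0]],[1,[0,0,0],[0,0,0]],[1,[0,0,0],[0,0,0]],[1,[0,0,0],[0,0,0]],[1,[0,0,0],[0,0,0]],[1,[0,0,0],[0,0,0]]]' 45
python3 - <<'E'
from st import *
P=look(["bolt_head"],("wrist",));st();save(P["wrist"],"w5")
E
```

```text
clock: 4.28
position: [0.5618, 0.151, 0.0851]
ee_rot: [0.282, 0.372, -0.533, 0.706]
ft_force: [-0.7, -0.7, -0.1]
grip_width: 0.65
t 4.28 tcp [0.5618 0.151  0.0851] grip 0.65 F(br) [-0.9 -0.5 -0.1] T(br) [0.6  0.03 0.01]
tcp-head in bracket mm [ -0.3 -10.  -14.9] in tool mm [17.9 -0.3 -0.1] tilt -0.6 tool x [ 0.    -0.565 -0.825] tool z [-0.002 -0.825  0.565]
clock: 4.95
position: [0.5619, 0.1513, 0.0854]
ee_rot: [0.282, 0.372, -0.533, 0.706]
ft_force: [0.5, 1.7, 1.7]
grip_width: 0.268
wrist bolt_head 0.76 [560.  159.6  97.7]
t 5.05 tcp [0.562  0.1512 0.0854] grip 0.269 F(br) [0.1 1.5 2.2] T(br) [ 0.77 -0.1   0.08]
tcp-head in bracket mm [ -0.   -9.9 -14.6] in tool mm [17.6 -0.  -0.1] tilt -0.6 tool x [ 0.001 -0.565 -0.825] tool z [-0.002 -0.825  0.565]
```

View pics/w5.png

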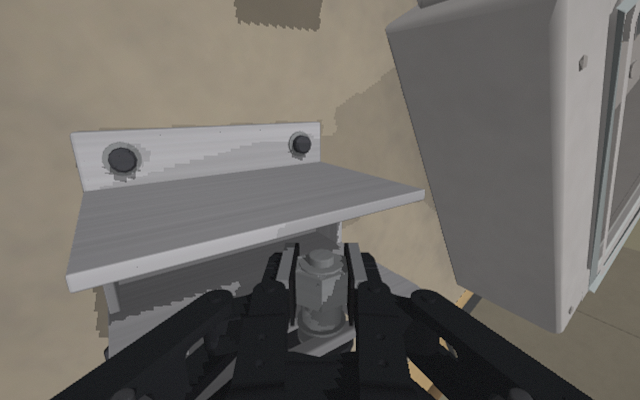

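The head is gripped flat to flat (opening 23 mm) with almost no side force. Next I'll slide it left.

```bash
python3 -m crank '[[1,[-0.14,0.48,0],[0,0,0]],[1,[-0.14,0.48,0],[0,0,0]],[1,[-0.14,0.48,0],[0,0,0]],[1,[-0.14,0.48,0],[0,0,0]],[1,[-0.14,0.48,0],[0,0,0]],[1,[-0.14,0.48,0],[0,0,0]],[1,[0,0,0],[0,0,0]],[1,[0,0,0],[0,0,0]],[1,[0,0,0],[0,0,0]]]' 45; python3 st.py
```

```text
clock: 5.8
position: [0.5535, 0.1808, 0.0854]
ee_rot: [0.282, 0.372, -0.532, 0.706]
ft_force: [4.8, 2.8, 1.8]
grip_width: 0.269
t 5.8 tcp [0.5535 0.1808 0.0854] grip 0.269 F(br) [5.4 1.4 1.8] T(br) [ 0.74 -0.79  0.54]
tcp-head in bracket mm [ -0.1  21.  -14.6] in tool mm [  0.3  -0.1 -25.6] tilt -0.599 tool x [ 0.002 -0.564 -0.826] tool z [-0.002 -0.826  0.564]
```

```bash
python3 -m crank '[[1,[-0.05,0.19,0],[0,0,0]],[1,[0,0,0],[0,0,0]],[1,[0,0,0],[0,0,0]]]' ; python3 st.py;  python3 -m crank '[[1,[-0.05,0.19,0],[0,0,0]],[1,[0,0,0],[0,0,0]],[1,[0,0,0],[0,0,0]]]' ; python3 st.py
```

```text
clock: 6.05
position: [0.5533, 0.1816, 0.0854]
ee_rot: [0.282, 0.372, -0.533, 0.706]
ft_force: [5.6, 0.9, 0.9]
grip_width: 0.265
t 6.05 tcp [0.5533 0.1816 0.0854] grip 0.265 F(br) [ 5.6 -0.6  0.9] T(br) [ 0.46 -0.87  0.56]
tcp-head in bracket mm [ -0.1  21.8 -14.6] in tool mm [ -0.2  -0.1 -26.2] tilt -0.6 tool x [ 0.001 -0.565 -0.825] tool z [-0.003 -0.825  0.565]
clock: 6.3
position: [0.5528, 0.1832, 0.0854]
ee_rot: [0.282, 0.371, -0.533, 0.706]
ft_force: [5.3, 0.8, 1.8]
grip_width: 0.266
t 6.3 tcp [0.5528 0.1832 0.0854] grip 0.266 F(br) [ 5.4 -0.7  1.8] T(br) [ 0.33 -0.85  0.6 ]
tcp-head in bracket mm [ -0.1  23.4 -14.6] in tool mm [ -1.2  -0.2 -27.6] tilt -0.601 tool x [ 0.    -0.565 -0.825] tool z [-0.003 -0.825  0.565]
```

```bash
python3 -m crank '[[1,[-0.05,0.19,0],[0,0,0]],[1,[0,0,0],[0,0,0]],[1,[0,0,0],[0,0,0]]]' ; python3 st.py;  python3 -m crank '[[1,[-0.05,0.19,0],[0,0,0]],[1,[0,0,0],[0,0,0]],[1,[0,0,0],[0,0,0]]]' ; python3 st.py
```

```text
clock: 6.55
position: [0.5525, 0.1845, 0.0854]
ee_rot: [0.282, 0.371, -0.534, 0.706]
ft_force: [6.2, -0.8, 0.8]
grip_width: 0.271
t 6.55 tcp [0.5525 0.1845 0.0854] grip 0.271 F(br) [ 5.7 -2.4  0.8] T(br) [ 0.09 -0.91  0.68]
tcp-head in bracket mm [ -0.1  24.7 -14.6] in tool mm [ -2.   -0.2 -28.6] tilt -0.601 tool x [ 0.    -0.566 -0.825] tool z [-0.003 -0.825  0.566]
clock: 6.8
position: [0.5524, 0.1845, 0.0855]
ee_rot: [0.281, 0.37, -0.535, 0.706]
ft_force: [8.8, -5.4, -0.9]
grip_width: 0.274
t 6.8 tcp [0.5524 0.1845 0.0855] grip 0.274 F(br) [ 7.  -7.6 -0.9] T(br) [-0.67 -1.12  0.88]
tcp-head in bracket mm [ -0.1  24.8 -14.5] in tool mm [ -2.1  -0.2 -28.7] tilt -0.604 tool x [-0.001 -0.568 -0.823] tool z [-0.005 -0.823  0.568]
```

The end stop is reached after 34.6 mm of travel, where the force rises by 5 N. Now I'll turn about the bolt axis in small steps.

```bash
python3 -m crank '[[1,[-0.025,0.087,-0.054],[0.0577,0.0165,0]],[1,[-0.025,0.087,-0.054],[0.0577,0.0165,0]],[1,[-0.026,0.093,-0.043],[0.0577,0.0165,0]],[1,[-0.026,0.093,-0.043],[0.0577,0.0165,0]],[1,[0,0,0],[0,0,0]],[1,[0,0,0],[0,0,0]]]' 60 ; python3 st.py
```

```text
clock: 7.3
position: [0.5514, 0.1882, 0.0835]
ee_rot: [0.344, 0.452, -0.497, 0.656]
ft_force: [7.9, -4.1, 0.3]
grip_width: 0.267
t 7.3 tcp [0.5514 0.1882 0.0835] grip 0.267 F(br) [ 6.5 -6.2  0.3] T(br) [-0.86 -1.32  0.6 ]
tcp-head in bracket mm [ -0.1  28.6 -16.5] in tool mm [  5.3  -0.3 -32.6] tilt -0.361 tool x [-0.    -0.354 -0.935] tool z [-0.006 -0.935  0.354]
```

Tracking is good and the forces are small, so I'll continue to level.

```bash
python3 -m crank '[[1,[-0.028,0.097,-0.031],[0.0577,0.0165,0]],[1,[-0.028,0.097,-0.031],[0.0577,0.0165,0]],[1,[-0.028,0.1,-0.019],[0.0577,0.0165,0]],[1,[-0.028,0.1,-0.019],[0.0577,0.0165,0]],[1,[-0.029,0.1,-0.007],[0.0577,0.0165,0]],[1,[-0.029,0.1,-0.007],[0.0577,0.0165,0]],[1,[0,0,0],[0,0,0]],[1,[0,0,0],[0,0,0]],[1,[0,0,0],[0,0,0]],[1,[0,0,0],[0,0,0]]]' 60
python3 - <<'E'
from st import *
P=look(["bolt_head","rest_arm"],("side","scene"));st()
B=R.from_euler("z",.278).as_matrix()
hd=B@np.array([-3,23.8,100])/1000
O=B.T@[.5593,.1607,0];ax=O+[0,.0346,.1]
ims=[]
for c in ("side","scene"):
    p=P[c];f=np.ascontiguousarray(p["frame"])
    u,v=px(p,B@(ax+[-.036,.04,0])).astype(int)
    crop=cv2.resize(f[v-35:v+35,u-50:u+50],(800,560),interpolation=2)
    for off in ((-.041,.0,.011),(-.041,.09,.011),(-.041,.0,-.011),(-.041,.09,-.011)):
        q=(px(p,B@(ax+np.array(off)))-[u-50,v-35])*8;cv2.circle(crop,tuple(int(a) for a in q),5,(255,0,0),1)
    ims.append(cv2.resize(crop,(400,280)))
cv2.imwrite("pics/lev.png",cv2.resize(np.hstack(ims),(800,280))[:,:,::-1])
E
```

```text
clock: 8.13
position: [0.5497, 0.1943, 0.0823]
ee_rot: [0.426, 0.562, -0.428, 0.565]
ft_force: [5.7, -10.1, 2.6]
grip_width: 0.265
side rest_arm 0.65 [547.2 194.2  99.6]
scene bolt_head 0.43 [547.3 191.1  96. ]
scene bolt_head 0.22 [730.8 325.6  -5.8]
scene rest_arm 0.75 [549.5 193.2  96.9]
t 8.43 tcp [0.5497 0.1943 0.0823] grip 0.27 F(br) [  2.8 -11.4   3.6] T(br) [-2.41 -0.73  0.1 ]
tcp-head in bracket mm [ -0.   34.9 -17.7] in tool mm [ 17.5  -0.2 -35. ] tilt -0.005 tool x [ 0.    -0.005 -1.   ] tool z [-0.004 -1.     0.005]
```

View pics/lev.png

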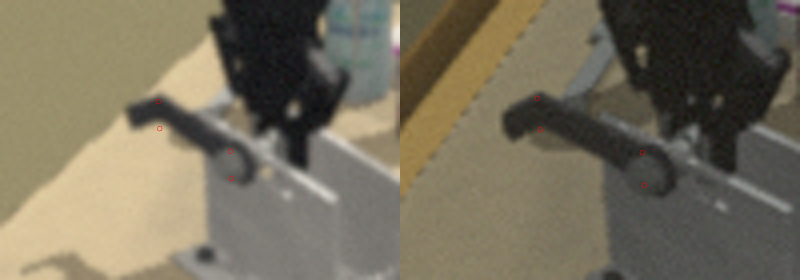

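In both views the bar is close to level. I'll rectify the bar's plane to read the angle properly.

```bash
python3 - <<'E'
from st import *
B=R.from_euler("z",.278).as_matrix()
O=B.T@[.5593,.1607,0];ax=O+[0,.0346,.1]
out=[]
for c in ("side","scene"):
    p=viewer.camera(c);f=np.array(p["frame"])
    # metric image: y from +120 (left) to -40, z +40..-35 ; 5px/mm
    yz=[(.12,.04),(-.04,.04),(-.04,-.035),(.12,-.035)]
    src=np.float32([px(p,B@(ax+[-.036,y,z])) for y,z in yz]);dst=np.float32([(0,0),(800,0),(800,375),(0,375)])
    H=cv2.getPerspectiveTransform(src,dst);m=cv2.warpPerspective(f,H,(800,375),flags=2)
    g=cv2.GaussianBlur(cv2.cvtColor(m,cv2.COLOR_RGB2GRAY).astype(float),(0,0),4);gy=np.gradient(g,axis=0)
    X=np.arange(210,430);
    for nm,s,a,b in (("top",-1,80,200),("bot",1,200,320)):
        k=(s*gy[a:b,X]).argmax(0)+a
        q=np.polyfit(X,k,1)
        for _ in range(3):
            ok=abs(k-np.polyval(q,X))<8;q=np.polyfit(X[ok],k[ok],1)
        print(c,nm,ok.sum(),"turn(rad)",round(-q[0]*-1 if 0 else -q[0]*-1,3),"z at axis mm",round(40-np.polyval(q,600)/5,1),"z at 90:",round(40-np.polyval(q,150)/5,1))
    cv2.line(m,(0,200),(800,200),(255,0,0),1);cv2.circle(m,(600,200),4,(255,0,0),1);out.append(cv2.resize(m,(640,300)))
cv2.imwrite("pics/rect.png",np.vstack(out)[:,:,::-1]);st()
E
```

```text
side top 173 turn(rad) -0.073 z at axis mm 19.7 z at 90: 13.1
side bot 116 turn(rad) -0.084 z at axis mm -6.0 z at 90: -13.6
scene top 97 turn(rad) 0.078 z at axis mm 10.7 z at 90: 17.7
scene bot 140 turn(rad) -0.256 z at axis mm -0.7 z at 90: -23.8
t 8.53 tcp [0.5497 0.1943 0.0823] grip 0.266 F(br) [  2.6 -12.    3.8] T(br) [-2.42 -0.74  0.1 ]
tcp-head in bracket mm [ -0.   34.9 -17.7] in tool mm [ 17.6  -0.2 -35. ] tilt -0.005 tool x [ 0.    -0.005 -1.   ] tool z [-0.004 -1.     0.005]
```

View pics/rect.png

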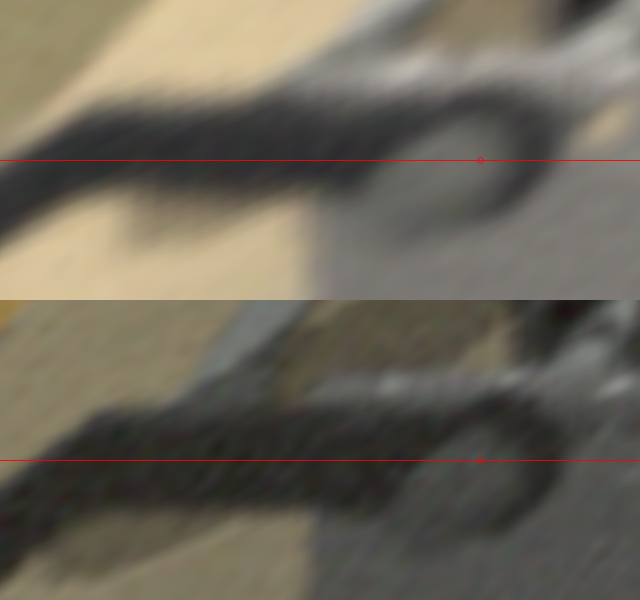

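```bash
python3 -m crank '[[1,[0,0,0],[0,0,0]],[1,[0,0,0],[0,0,0]],[1,[0,0,0],[0,0,0]],[1,[0,0,0],[0,0,0]]]' 60; python3 - <<'E'
from st import *
st();print(manip.hand_in())
E
```

```text
clock: 8.87
position: [0.5497, 0.1943, 0.0823]
ee_rot: [0.426, 0.562, -0.428, 0.565]
ft_force: [6.8, -9.9, 4.0]
grip_width: 0.267
t 8.87 tcp [0.5497 0.1943 0.0823] grip 0.267 F(br) [  3.8 -11.4   4. ] T(br) [-2.42 -0.71  0.07]
tcp-head in bracket mm [ -0.1  34.9 -17.7] in tool mm [ 17.6  -0.2 -35. ] tilt -0.005 tool x [ 0.    -0.005 -1.   ] tool z [-0.004 -1.     0.005]
the job is handed in; nothing more can be done
None
```

I gripped the bolt head on its flats, slid the bolt 34.6 mm left to the end stop, and turned it about 0.6 rad until the rest arm was level. I handed in at 8.9 s with the head still gripped; hand-in gives no verdict.

**Last checks:**
- **Grip:** the fingers were closed on the head at an opening of about 23 mm, with the grip set to 60 N.
- **Slot end:** the bolt was pressed against the left stop with about 11 N. I judged the stop from the force rise and the halt in motion.
- **Level:** the tool tilt was -0.005 rad and the pose was steady. By eye, the flattened side and scene pictures show the bar level to roughly 0.03 rad.
- **Objects around:** I never aimed near them, but I did not measure their positions again at the end.

**What disagreed:** my automatic edge fit of the bar gave values from -0.26 to +0.08 rad. It had caught the nut, shadow and background edges, so I discarded it and relied on the tool tilt and the pictures.

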